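Show the salt shaker's filler plug to the phone

TASK

A shopper on the phone's video call needs to see the filler plug in the base of the salt shaker. First clear the spice jar that has fallen over in front of the phone: stand it upright in the gap in the wire-railed seasoning row, between its neighbours, and let go of it. Then lift the salt shaker out of the row and finish while holding it still in the air, its base squarely facing the phone's front lens, centred on the lens and about 12 cm away from it; leave everything else where it stands.

Things in the scene. Friction and masses are not known exactly. Their poses are not given: they have to be found in the camera images.
- fallen_jar: spice jar lying on its side on the worktop in front of the phone, cap roughly to the robot's left (+y): glass, rigid, 42 mm across, screw cap 45 mm (top 21 mm), 106 mm long in all, 0.11 kg; it can roll. Origin: centre of its base; z: base to cap. To stand it, grip across the body with the tool leaning 45 degrees over the cap end, set down leaning 45 degrees the other way
- rack: seasoning rack, fixed: board 80 mm deep, 372 long, 14 thick; a low wire rail all round makes one lane, 49 mm between wires, wire top 20 mm above the board. Origin: centre of the underside; x across the lane, away from the robot; y along it, to the left. Places at y = -120, -40, 40, 120 mm: 40 is empty, salt shaker and two spice jars stand in the others in any order
- rack_gap (a point): centre of the empty place, on the lane's floor (top of the board, 14 mm above the worktop), where the fallen jar's base belongs; axes as the rack's
- jar_a: spice jar standing in the row, same make and size as the fallen jar; origin: centre of its base; z up through the cap
- jar_b: another spice jar standing in the row, same make and size; origin and axes alike
- salt: the salt shaker standing in the row: clear glass cylinder with a domed grey perforated top, 44 mm across (largest), 90 mm tall; the glass narrows a little towards its waist at about 70 mm height, the dome above is 34 mm across; it can be gripped across the glass 62 mm above the base; 0.1 kg. Origin: centre of its base; z: from the base to the dome
- salt_base (a point): centre of the salt shaker's base, where the dark round filler plug is; axes as salt
- salt_top (a point): top of the salt shaker's dome, 90 mm from the base; axes as salt
- phone_stand: the phone's metal stand, fixed: foot plate 115 x 78 mm; origin: centre of the underside; at yaw 0 the phone faces the robot (-x). The phone (152 x 73 x 8 mm, upright format) leans back in it, its screen 35 degrees from level, its upper edge about 0.12 m above the worktop
- phone_lens (a point): the front lens, a small dark dot at the middle of the phone's upper edge; z axis: straight out of the screen, the way the lens looks (up and towards the robot's side, 55 degrees above level); x: up along the phone, y: across it
- mug: bystander: mug, 88 x 119 x 99 mm, to the left of the phone; origin: centre of its underside
- canister: bystander: tall white lidded canister, 87 mm across, 115 mm tall, at the back; origin: centre of its underside
- mill: bystander: dark wooden pepper mill, 58 mm across, 160 mm tall, at the back left; origin: centre of its underside
- oil: bystander: green bottle, 61 mm across, 267 mm tall, at the back left; origin: centre of its underside

How it is judged:
By the outcome, as a careful person would: the job done as asked, in the order asked, and still so for the second after the job is handed in, while the arm keeps its last pose, push and grip.
It also fails if it takes over 64 s, if anything falls off the work surface, if the arm or the gripper's body presses on something with over 40 N, if the wrist force passes 120 N, or if a joint passes its speed limit or range.

ROBOT

A 6-joint arm with a two-finger parallel gripper is mounted at the origin on a cart in front of the work surface, level with it; the furniture and walls round the work are solid. World frame = base frame: x ahead of the robot, y to its left, z up, the work surface at z = 0. Lengths are in m, angles in rad, forces in N, time in s.
With the tool pointing down it reaches from about 0.2 to 0.875 m from the base axis. Payload 3.4 kg.
Tool frame: the origin (TCP) lies on the mounting face of the last link; the fingertips stand 199 mm ahead of it and the grasp point (between the pads) lies 180 mm ahead of it; z points along the fingers, y is the line along which they close (so a half turn about z gives the same grasp; the last joint's range is limited). The gripper opens to 94 mm and grips with 3 to 60 N. Pads are 16 mm wide; open, the fingers measure 119 mm over their backs; the gripper's body (75 mm by 177 mm) begins 78 mm behind the grasp point.
Start: joints at [1.072, 0.276, 1.505, -0, 1.361, -0.121], TCP at [0.212, 0.534, 0.405] pointing down, gripper open.
Joint ranges: [-2.89, 2.89], [-0.75, 2.08], [0.22, 2.7], [-1.18, 4.32], [0.11, 2.71], [-2.7, 2.7]. Speed limits (rad/s): [2.57, 2.57, 3.14, 3.14, 3.14, 3.14].

INTERFACE

Orientations are given as a unit quaternion [w, x, y, z].
In Python, from workcell import r, vision, ticket gives the robot as it stands.
- The arm moves only by the tool jog_arm, never from a script. Its argument "motion" is a list of rows, each an object of numbers: "dx", "dy", "dz": the shift along the tool's x, y, z in cm; "ax", "ay", "az": the turn, a rotation vector about the tool's x, y, z in degrees. A call has 1 to 20 rows; each row shifts and turns the commanded pose from where the row before left it, along the tool's axes as they then stand; what a row does not reach is not made up. A row lasts 1/12 s, in which the tool goes at most 41.7 mm and 7.16 degrees, less where a joint would pass 70% of its speed; a pose out of reach is approached as far as the arm can. A call is refused whole if a number of a shift passes 4.17 or a number of a turn 7.16, either way. A call with a gripper value outside its range is refused whole. "claw" is the opening, from 0 (shut) to 1 (fully open), set as the call begins (left out, the last holds). The fingers move at their own pace and stop on an object; "grip_force" is the grip in N (left out, the last holds). Time passes only in rows, so rows that do not move let the fingers close. It gives the time, the measured TCP pose, the force, the opening and the grip force at its end, in the units of the state.
- r.state(): the state, without advancing time (a new reading comes with each control period).
- vision.grab_frame(name): name is "scene" or "top" or "wrist"; returns a dict with "frame" (384x512x3 uint8, red, green, blue), "K" (3x3 intrinsics, pixels), "world_to_cam" (4x4, takes a point from world to camera coordinates). Camera axes: x right, y up, looking along -z (the intrinsics and any distortion apply to the point x, -y, -z); pixel columns grow to the right and rows downward; lengths in m; the calibration is good to about 2 mm. A picture is of the moment at which its call begins. There is no depth.
- ticket.hand_in(): hands the job in; it is judged then, once.
The state is a dict: "t": time; "joint_pos": joint angles; "qd": joint speeds; "joint_torque": joint torques, N m; "tool_pos": TCP position; "tcp_rot": TCP orientation; "wrist_force": force on the tool from outside, world axes, zero at the start; "moment": the same for the moment, N m; "opening": finger opening in m; "finger_force": force on a finger pad.
Only numpy, scipy, OpenCV 4.12 (cv2) and the standard library are available. Lean on these libraries where they do the work, as an engineer would, in place of code of your own. Each camera call takes 0.05 s, during which the arm holds its last target. There are 200 camera calls.

## Working session

There is one attempt and no reset: what is moved stays moved. The work goes in short steps, Python scripts to look and compute and a tool call to move; the robot and the scene stay as the last step left them, time stands still between calls to the robot, and variables do not carry over. Pictures are saved under pics/ and viewed, at most 10 in all, crops included, and the job is handed in when it is done.

Besides the shell and the picture viewer there is one more tool, called after ">>>" in YAML: its name, and indented under it one key for each argument. jog_arm: Moves the arm, as the interface text tells. Its arguments: {"type":"object","properties":{"motion":{"type":"array"},"claw":{"type":"number"},"grip_force":{"type":"number"}},"required":["motion"]}

```bash
mkdir -p pics; ls; cat > h.py <<'E'
from workcell import r, vision, ticket
import numpy as np, cv2
from scipy.spatial.transform import Rotation as R
def grab(n):
    f=vision.grab_frame(n); return f["frame"],np.array(f["K"]),np.array(f["world_to_cam"]),f
def proj(P,K,T):
    p=(T[:3,:3]@np.atleast_2d(P).T).T+T[:3,3]; q=p*[1,-1,-1]; q=(K@q.T).T; return q[:,:2]/q[:,2:]
def ray(uv,K,T):
    d=np.linalg.inv(K)@[uv[0],uv[1],1]; d=T[:3,:3].T@(d*[1,-1,-1]); return -T[:3,:3].T@T[:3,3],d
def onz(uv,z,K,T):
    o,d=ray(uv,K,T); return o+d*(z-o[2])/d[2]
E
python3 - <<'E'
from h import *
ims=[]
for n in("scene","top"):
    im,K,T,f=grab(n); print(n,f.keys(),K.tolist(),np.round(T,4).tolist()); np.savez(n,im=im,K=K,T=T); ims.append(cv2.resize(im,(800,600),interpolation=cv2.INTER_CUBIC))
    cv2.imwrite(f"pics/{n}0.png",ims[-1][...,::-1])
print(r.state())
E
```

```text
pics
scene dict_keys(['frame', 'K', 'world_to_cam']) [[423.21051434998054, 0.0, 250.2702604137368], [0.0, 423.21051434998054, 187.1187626089184], [0.0, 0.0, 1.0]] [[0.6625, -0.749, 0.0122, -0.3414], [0.3186, 0.2965, 0.9003, -0.3106], [-0.678, -0.5925, 0.4351, -1.0016], [0.0, 0.0, 0.0, 1.0]]
top dict_keys(['frame', 'K', 'world_to_cam']) [[471.66472233687324, 0.0, 248.25915485799868], [0.0, 471.66472233687324, 188.2259655810276], [0.0, 0.0, 1.0]] [[0.0279, -0.9996, 0.0069, 0.0804], [0.9877, 0.0286, 0.1535, -0.6138], [-0.1537, 0.0026, 0.9881, -1.4573], [0.0, 0.0, 0.0, 1.0]]
{'t': 0.1, 'joint_pos': array([ 1.07202898e+00,  2.76530971e-01,  1.50595480e+00, -2.01421797e-05,
        1.36068352e+00, -1.20990324e-01]), 'qd': array([ 0.00015633, -0.00140733, -0.00412463, -0.00196369, -0.00057424,
       -0.00106971]), 'joint_torque': array([ 1.64256860e-03, -4.05459559e+01, -2.37781262e+01,  7.05668936e-02,
        2.98924895e-02, -5.57159422e-05]), 'tool_pos': array([0.21201452, 0.53430574, 0.40391204]), 'tcp_rot': array([-2.31012741e-04,  1.87765161e-01,  9.82213634e-01, -7.53771964e-04]), 'wrist_force': array([-0.50325994,  0.67042228, -0.59697046]), 'moment': array([ 0.03865767, -0.00468325,  0.02994965]), 'finger_force': 0.0, 'opening': 0.09385193040137277}
```

View pics/scene0.png

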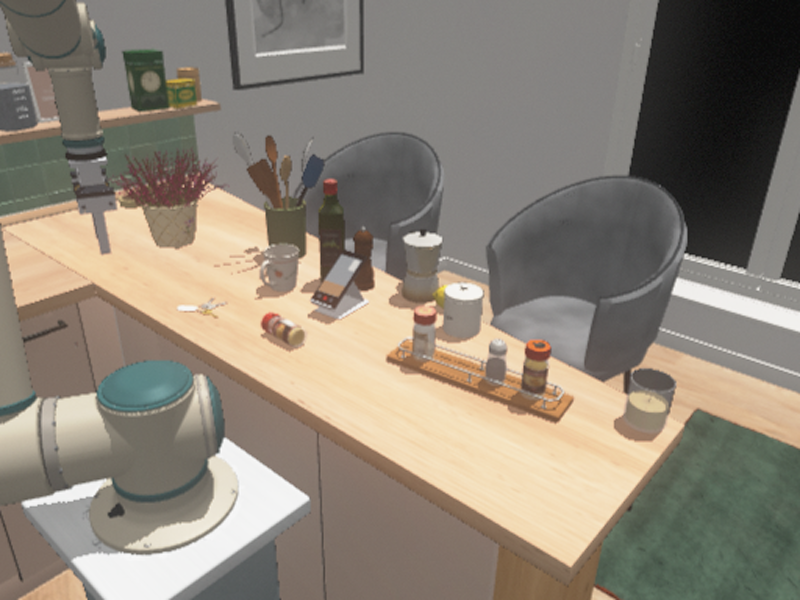

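View pics/top0.png

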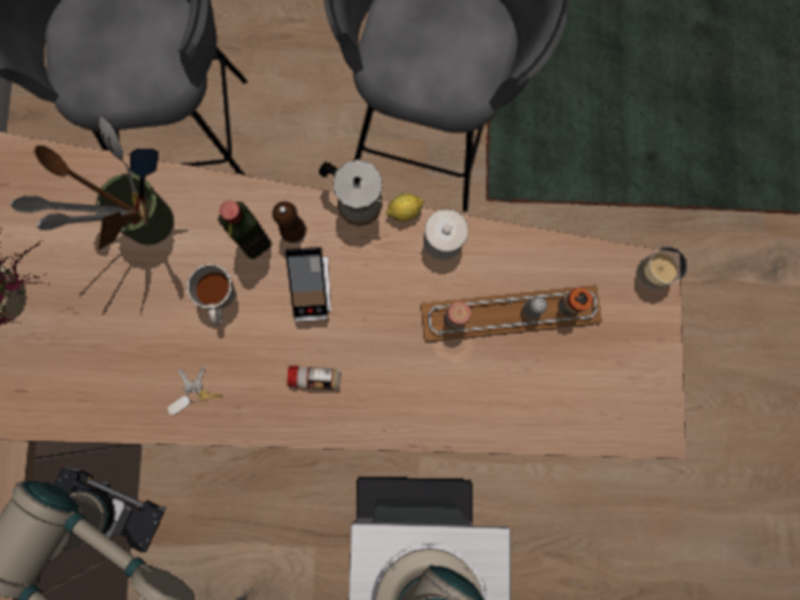

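The scene view shows the fallen jar at about (283,330) with its red cap to the left, the phone at (340,280) and the rack at (480,378). The gap is between the left jar (425,330) and the salt (496,360). In the top view the jar is at (315,378), the phone at (308,283) and the rack corners run from (422,302) to (600,325). I'll zoom in on these.

```bash
python3 - <<'E'
from h import *
t=np.load("top.npz")["im"]; s=np.load("scene.npz")["im"]
def c(im,x,y,w,h,W,H): return cv2.resize(im[y:y+h,x:x+w],(W,H),interpolation=cv2.INTER_CUBIC)
# top jar/phone: scale 8 ; rack scale 6
A=c(t,175,150,50,110,270,594)   #5.4
B=c(t,262,176,130,50,520,200)  #4
C=c(s,160,155,80,70,440//1,385) #5.5
out=np.zeros((600,800,3),np.uint8); out[:594,:270]=A; out[:200,275:795]=B; out[205:590,275:715]=C
cv2.imwrite("pics/z1.png",out[...,::-1])
D=c(s,240,190,135,82,800,486)
cv2.imwrite("pics/z2.png",D[...,::-1])
E
```

```text
(no output)
```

View pics/z1.png

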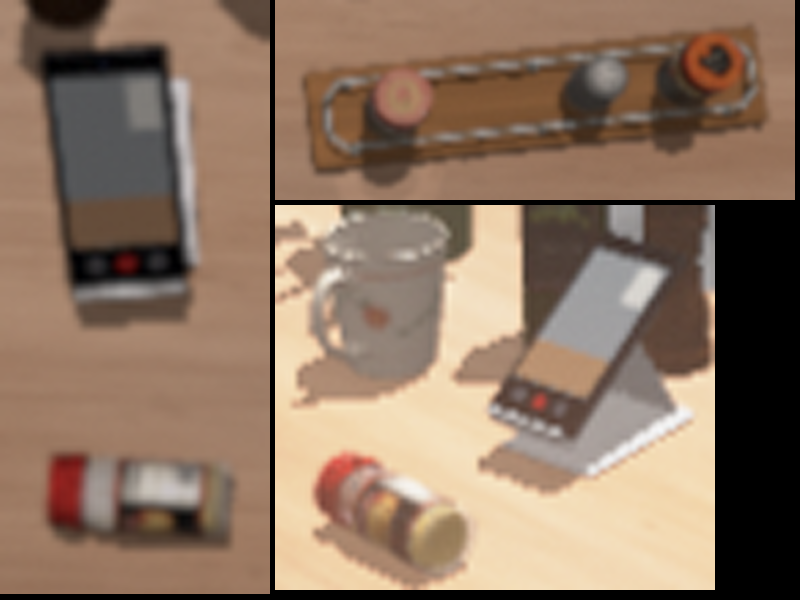

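View pics/z2.png

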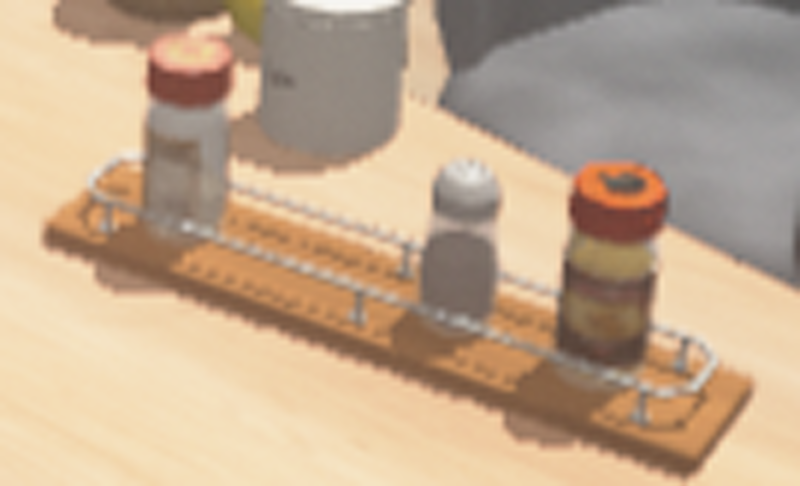

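The crops show the salt second from the right, with the gap between it and the left jar. I read off corner pixels for the phone, the rack and the ends of the jar, and will fit their poses next.

```bash
cat > fit.py <<'E'
from h import *
from scipy.optimize import least_squares
t=np.load("top.npz"); s=np.load("scene.npz")
def nat(p,x0,y0,sc,ox=0,oy=0): p=np.array(p,float)-[ox,oy]; return (p+.5)/sc-.5+[x0,y0]
A=lambda p:nat(p,175,150,5.4); B=lambda p:nat(p,262,176,4,275,0); C=lambda p:nat(p,160,155,5.5,275,205); D=lambda p:nat(p,240,190,5.926)
pt=lambda P:proj(P,t["K"],t["T"]); ps=lambda P:proj(P,s["K"],s["T"])
def rz(a): return R.from_euler("z",a).as_matrix()
def phone(q,bot=.152):
    u=np.array([np.cos(q[4]),0,np.sin(q[4])])
    P=np.array([[0,.0365,0],[0,-.0365,0],-bot*u-[0,.0365,0],-bot*u+[0,.0365,0]])
    return (rz(q[3])@P.T).T+q[:3]
pa=A([(43,55),(165,45),(188,278),(73,288)]); pc=C([(605,235),(673,262),(575,437),(492,408)])
f=lambda q:np.r_[(pt(phone(q))-pa).ravel(),(ps(phone(q))-pc).ravel()]
o=least_squares(f,[.6,.25,.12,0,np.radians(35)],loss="soft_l1"); print("phone topmid",o.x.round(4),np.degrees(o.x[3:]),np.round(f(o.x),1))
def rack(q): 
    P=np.array([[.04,.186,.014],[-.04,.186,.014],[-.04,-.186,.014],[.04,-.186,.014],[-.04,-.186,0]]); return (rz(q[2])@P.T).T+[q[0],q[1],0]
ra=B([(303,72),(315,163),(765,118),(752,28)]); rd=D([(45,230),(692,458),(750,380),(692,475)])
f=lambda q:np.r_[(pt(rack(q)[[0,1,2,3]])-ra).ravel(),(ps(rack(q)[[1,2,3,4]])-rd).ravel()]
o=least_squares(f,[.5,-.1,0],loss="soft_l1"); print("rack",o.x.round(4),np.degrees(o.x[2]),np.round(f(o.x),1))
q=o.x
for n,y in(("jarL",.12),("gap",.04),("salt",-.04),("jarR",-.12)):
    print(n,(rz(q[2])@[0,y,0]+[q[0],q[1],.014]).round(4))
# tops seen in top view
for n,p,z in(("jarL",(404,97),.12),("salt",(604,78),.096),("jarR",(714,62),.12)): print(n,onz(B([p])[0],z,t["K"],t["T"]).round(4))
# fallen jar
for n,p in(("cap",(48,491)),("base",(232,504)),("body",(160,498))): print(n,onz(A([p])[0],.0215,t["K"],t["T"]).round(4))
for n,p in(("baseC",(447,540)),): print(n,onz(C([p])[0],.021,s["K"],s["T"]).round(4))
E
python3 fit.py
```

```text
phone topmid [0.6875 0.2684 0.1176 0.1073 0.6085] [ 6.14875633 34.86534857] [-0.9 -0.3  0.3 -0.3  0.8  0.4 -0.6  0.3  0.1 -0.4  3.2 -0.8 -0.2  0.8
 -0.6  0.6]
rack [ 0.5856 -0.1576  0.1256] 7.195272541825549 [-0.3 -0.4 -0.7  1.2  0.7  1.4  0.5 -0.3 -0.5 -2.5  0.4 -0.7  0.9 -1.1
 -0.2  0.5]
jarL [ 0.5706 -0.0385  0.014 ]
gap [ 0.5806 -0.1179  0.014 ]
salt [ 0.5906 -0.1973  0.014 ]
jarR [ 0.6006 -0.2766  0.014 ]
jarL [ 0.5683 -0.0408  0.12  ]
salt [ 0.5907 -0.1972  0.096 ]
jarR [ 0.6019 -0.2758  0.12  ]
cap [0.4407 0.2994 0.0215]
base [0.4362 0.1907 0.0215]
body [0.4385 0.2332 0.0215]
baseC [0.4379 0.1952 0.021 ]
```

The fits agree to about 2 mm in both cameras. Next is a planning helper that gives the shift and turn to a target in tool axes.

```bash
cat > plan.py <<'E'
from h import *
def frame(z,y):
    z=np.array(z,float);z/=np.linalg.norm(z);y=np.array(y,float);y-=z*(y@z);y/=np.linalg.norm(y)
    return np.c_[np.cross(y,z),y,z]
def cur():
    s=r.state(); q=np.array(s["tcp_rot"]); return np.array(s["tool_pos"]),R.from_quat(q[[1,2,3,0]]).as_matrix(),s
def go(G,Rt,back=0.,label=""):
    """G grasp point target, Rt rotation: prints the turn, then shift after the turn, and shift before it"""
    p,R0,s=cur(); t=np.array(G)-Rt[:,2]*(.18+back)
    rv=np.degrees(R.from_matrix(R0.T@Rt).as_rotvec()); d=t-p
    print(label,"turn",rv.round(2),"|",np.linalg.norm(rv).round(1),"shift old axes",(R0.T@d*100).round(2),"new axes",(Rt.T@d*100).round(2))
A=np.array([.033,1,0]);A/=np.linalg.norm(A); S=np.sqrt(.5)
Rg=frame(-S*A-[0,0,S],[A[1],-A[0],0])
G=[.4385,.248,.028]
E
python3 - <<'E'
from plan import *
p,R0,s=cur(); print(p,R0.round(3).tolist())
go(G,Rg,.10,"pre"); print((np.array(G)-Rg[:,2]*.28).round(3))
E
```

```text
[0.21201452 0.53430574 0.40391204] [[-0.929, 0.369, -0.001], [0.369, 0.929, -0.001], [0.0, -0.002, -1.0]]
pre turn [ 27.43 -39.06  66.44] | 81.8 shift old axes [-24.92   0.4   17.79] new axes [ 6.88 23.58 18.29]
[0.445 0.446 0.226]
```

>>> jog_arm:
  motion:
    - {"dx": -3.1}
    - {"dx": -3.1}
    - {"dx": -3.1}
    - {"dx": -3.1}
    - {"dx": -3.1}
    - {"dx": -3.1}
    - {"dx": -3.1}
    - {"dx": -3.1}
    - {"ax": 2.29,"ay": -3.25,"az": 5.54}
    - {"ax": 2.29,"ay": -3.25,"az": 5.54}
    - {"ax": 2.29,"ay": -3.25,"az": 5.54}
    - {"ax": 2.29,"ay": -3.25,"az": 5.54}
    - {"ax": 2.29,"ay": -3.25,"az": 5.54}
    - {"ax": 2.29,"ay": -3.25,"az": 5.54}
    - {"ax": 2.29,"ay": -3.25,"az": 5.54}
    - {"ax": 2.29,"ay": -3.25,"az": 5.54}
    - {"ax": 2.29,"ay": -3.25,"az": 5.54}
    - {"ax": 2.29,"ay": -3.25,"az": 5.54}
  claw: 0.8
  grip_force: 15

```text
invalid input
```

```bash
python3 - <<'E'
from plan import *
p,R0,s=cur(); print(p,s["joint_pos"].round(3),s["opening"],s["t"])
go(G,Rg,.10,"pre")
E
```

```text
[0.21201452 0.53430574 0.40391204] [ 1.072  0.277  1.506 -0.     1.361 -0.121] 0.09385193040137277 0.1
pre turn [ 27.43 -39.06  66.44] | 81.8 shift old axes [-24.92   0.4   17.79] new axes [ 6.88 23.58 18.29]
```

>>> jog_arm:
  motion:
    - {"dx": -3.1,"dy": 0,"dz": 0,"ax": 0,"ay": 0,"az": 0}
    - {"dx": -3.1,"dy": 0,"dz": 0,"ax": 0,"ay": 0,"az": 0}
  claw: 0.8
  grip_force: 15

```text
t: 0.27
tool_pos: [0.2691, 0.5117, 0.4043]
tcp_rot: [-0.0, 0.186, 0.983, -0.0]
wrist_force: [0.2, -0.0, 0.0]
opening: 0.0835
finger_force: 0.0
```

>>> jog_arm:
  motion:
    - {"dx": -3.1,"dy": 0,"dz": 0,"ax": 0,"ay": 0,"az": 0}
    - {"dx": -3.1,"dy": 0,"dz": 0,"ax": 0,"ay": 0,"az": 0}
    - {"dx": -3.1,"dy": 0,"dz": 0,"ax": 0,"ay": 0,"az": 0}
    - {"dx": -3.1,"dy": 0,"dz": 0,"ax": 0,"ay": 0,"az": 0}
    - {"dx": -3.1,"dy": 0,"dz": 0,"ax": 0,"ay": 0,"az": 0}
    - {"dx": -3.1,"dy": 0,"dz": 0,"ax": 0,"ay": 0,"az": 0}
    - {"dx": 0,"dy": 0,"dz": 0,"ax": 2.3,"ay": -3.2,"az": 5.5}
    - {"dx": 0,"dy": 0,"dz": 0,"ax": 2.3,"ay": -3.2,"az": 5.5}
    - {"dx": 0,"dy": 0,"dz": 0,"ax": 2.3,"ay": -3.2,"az": 5.5}
    - {"dx": 0,"dy": 0,"dz": 0,"ax": 2.3,"ay": -3.2,"az": 5.5}
    - {"dx": 0,"dy": 0,"dz": 0,"ax": 2.3,"ay": -3.2,"az": 5.5}
    - {"dx": 0,"dy": 0,"dz": 0,"ax": 2.3,"ay": -3.2,"az": 5.5}
    - {"dx": 0,"dy": 0,"dz": 0,"ax": 2.3,"ay": -3.2,"az": 5.5}
    - {"dx": 0,"dy": 0,"dz": 0,"ax": 2.3,"ay": -3.2,"az": 5.5}

```text
t: 1.43
tool_pos: [0.4424, 0.4431, 0.4044]
tcp_rot: [0.183, 0.532, 0.804, -0.193]
wrist_force: [-0.2, 0.9, 0.3]
opening: 0.0753
finger_force: 0.0
```

```bash
python3 - <<'E'
from plan import *
p,R0,s=cur(); print(p,s["joint_pos"].round(3),s["opening"],s["t"])
go(G,Rg,.10,"pre")
E
```

```text
[0.44237943 0.44311161 0.4043568 ] [ 0.802  0.46   1.285 -0.434  1.72   0.407] 0.07530170188506881 1.4333
pre turn [  8.9  -13.18  22.3 ] | 27.4 shift old axes [ 9.05  2.41 15.18] new axes [12.81  0.26 12.41]
```

>>> jog_arm:
  motion:
    - {"dx": 0,"dy": 0,"dz": 0,"ax": 2.2,"ay": -3.3,"az": 5.6}
    - {"dx": 0,"dy": 0,"dz": 0,"ax": 2.2,"ay": -3.3,"az": 5.6}
    - {"dx": 0,"dy": 0,"dz": 0,"ax": 2.2,"ay": -3.3,"az": 5.6}
    - {"dx": 0,"dy": 0,"dz": 0,"ax": 2.2,"ay": -3.3,"az": 5.6}
    - {"dx": 2.5,"dy": 0,"dz": 2.5,"ax": 0,"ay": 0,"az": 0}
    - {"dx": 2.5,"dy": 0,"dz": 2.5,"ax": 0,"ay": 0,"az": 0}
    - {"dx": 2.5,"dy": 0,"dz": 2.5,"ax": 0,"ay": 0,"az": 0}
    - {"dx": 2.5,"dy": 0,"dz": 2.5,"ax": 0,"ay": 0,"az": 0}
    - {"dx": 2.5,"dy": 0,"dz": 2.5,"ax": 0,"ay": 0,"az": 0}
    - {"dx": 0,"dy": 0,"dz": 0,"ax": 0,"ay": 0,"az": 0}
    - {"dx": 0,"dy": 0,"dz": 0,"ax": 0,"ay": 0,"az": 0}

```text
t: 2.35
tool_pos: [0.4425, 0.4432, 0.2264]
tcp_rot: [0.266, 0.662, 0.644, -0.276]
wrist_force: [0.6, 0.1, 0.6]
opening: 0.0752
finger_force: 0.0
```

```bash
python3 - <<'E'
from plan import *
p,R0,s=cur(); print(p,s["joint_pos"].round(3),s["opening"],s["t"])
go(G,Rg,0,"grasp")
im,K,T,f=grab("wrist"); u=proj([G,[.437,.193,.021],[.4405,.299,.0215]],K,T); print(u)
np.savez("w1",im=im,K=K,T=T)
for q in u: cv2.circle(im,tuple(int(v) for v in q),2,(0,255,0),-1)
cv2.imwrite("pics/w1.png",im[...,::-1])
E
```

```text
[0.44251425 0.44315784 0.226412  ] [ 0.818  0.679  1.424 -0.489  1.671  0.958] 0.07521863591094297 2.35
grasp turn [0.05 0.06 0.27] | 0.3 shift old axes [0.24 0.23 9.83] new axes [0.23 0.24 9.83]
[[254.27684157 196.82535321]
 [254.01926457 213.82174149]
 [255.2874494  161.3799418 ]]
```

View pics/w1.png

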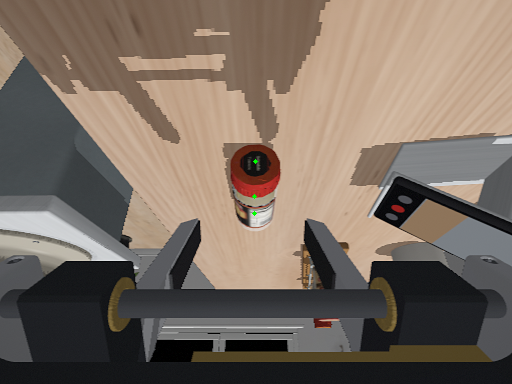

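The wrist view shows the jar's cap at (255,160) and its body at (254,210), centred between the fingers and in line with the projected model. Going in to grip it.

>>> jog_arm:
  motion:
    - {"dx": 0.24,"dy": 0.24,"dz": 2.4,"ax": 0,"ay": 0,"az": 0.2}
    - {"dx": 0,"dy": 0,"dz": 2.4,"ax": 0,"ay": 0,"az": 0}
    - {"dx": 0,"dy": 0,"dz": 2.0,"ax": 0,"ay": 0,"az": 0}
    - {"dx": 0,"dy": 0,"dz": 1.5,"ax": 0,"ay": 0,"az": 0}
    - {"dx": 0,"dy": 0,"dz": 1.5,"ax": 0,"ay": 0,"az": 0}
    - {"dx": 0,"dy": 0,"dz": 0,"ax": 0,"ay": 0,"az": 0}

```text
t: 2.9
tool_pos: [0.4435, 0.3749, 0.158]
tcp_rot: [0.266, 0.665, 0.642, -0.273]
wrist_force: [0.6, 1.1, -0.6]
opening: 0.0752
finger_force: 0.0
```

>>> jog_arm:
  motion:
    - {"dx": 0,"dy": 0,"dz": 0,"ax": 0,"ay": 0,"az": 0}
    - {"dx": 0,"dy": 0,"dz": 0,"ax": 0,"ay": 0,"az": 0}
    - {"dx": 0,"dy": 0,"dz": 0,"ax": 0,"ay": 0,"az": 0}
    - {"dx": 0,"dy": 0,"dz": 0,"ax": 0,"ay": 0,"az": 0}
    - {"dx": 0,"dy": 0,"dz": 0,"ax": 0,"ay": 0,"az": 0}
    - {"dx": 0,"dy": 0,"dz": 0,"ax": 0,"ay": 0,"az": 0}
    - {"dx": 0,"dy": 0,"dz": 0,"ax": 0,"ay": 0,"az": 0}
    - {"dx": 0,"dy": 0,"dz": 0,"ax": 0,"ay": 0,"az": 0}
    - {"dx": 0,"dy": 0,"dz": 0,"ax": 0,"ay": 0,"az": 0}
    - {"dx": 0,"dy": 0,"dz": 0,"ax": 0,"ay": 0,"az": 0}
  claw: 0
  grip_force: 25

```text
t: 3.73
tool_pos: [0.4433, 0.3764, 0.1572]
tcp_rot: [0.266, 0.664, 0.643, -0.272]
wrist_force: [-1.0, 4.0, 4.4]
opening: 0.0425
finger_force: 25.0
```

```bash
python3 - <<'E'
from plan import *
p,R0,s=cur(); print(p,s["joint_pos"].round(3),s["opening"],s["t"],s["finger_force"],s["wrist_force"])
go(G,Rg,0,"err")
im,K,T,f=grab("scene"); np.savez("s2",im=im,K=K,T=T); a=im[130:250,130:290]
cv2.imwrite("pics/s2.png",cv2.resize(a,(800,600),interpolation=cv2.INTER_CUBIC)[...,::-1])
E
```

```text
[0.4433377  0.3764223  0.15715501] [ 0.75   0.696  1.61  -0.53   1.461  1.015] 0.04245240391072685 3.7333 24.96817570645362 [-1.0181301   4.01955762  4.40165105]
err turn [ 0.22 -0.19 -0.08] | 0.3 shift old axes [ 0.04 -0.06  0.22] new axes [ 0.05 -0.06  0.22]
```

The jar is gripped, with the opening at 42 mm matching its body. I'm lifting it straight up, then checking how it sits and planning the placement.

>>> jog_arm:
  motion:
    - {"dx": -1.0,"dy": 0,"dz": -1.0,"ax": 0,"ay": 0,"az": 0}
    - {"dx": -2.0,"dy": 0,"dz": -2.0,"ax": 0,"ay": 0,"az": 0}
    - {"dx": -2.5,"dy": 0,"dz": -2.5,"ax": 0,"ay": 0,"az": 0}
    - {"dx": -2.5,"dy": 0,"dz": -2.5,"ax": 0,"ay": 0,"az": 0}
    - {"dx": -2.5,"dy": 0,"dz": -2.5,"ax": 0,"ay": 0,"az": 0}
    - {"dx": -2.5,"dy": 0,"dz": -2.5,"ax": 0,"ay": 0,"az": 0}
    - {"dx": -2.5,"dy": 0,"dz": -2.5,"ax": 0,"ay": 0,"az": 0}
    - {"dx": -1.5,"dy": 0,"dz": -1.5,"ax": 0,"ay": 0,"az": 0}
    - {"dx": 0,"dy": 0,"dz": 0,"ax": 0,"ay": 0,"az": 0}

```text
t: 4.53
tool_pos: [0.4426, 0.375, 0.4025]
tcp_rot: [0.267, 0.666, 0.642, -0.269]
wrist_force: [0.3, 0.3, -1.6]
opening: 0.0429
finger_force: 25.0
```

```bash
cat >> plan.py <<'E'
pg=np.array([.4433377,.3764223,.15715501]); qg=R.from_quat(np.array([.664,.643,-.272,.266])).as_matrix()
jt=qg.T@A; bt=qg.T@(np.array([.4375,.193,.0215])-pg); bt[1]=0.0; jt[1]=0; jt/=np.linalg.norm(jt)
yaw=.1256; ry=np.array([-np.sin(yaw),np.cos(yaw),0]); gap=np.array([.5806,-.1179,.014])
Rp=R.align_vectors([[0,0,1],-ry],[jt,[0,1,0]])[0].as_matrix()
def place(up,Rt=None):
    p,R0,s=cur(); Rt=Rp if Rt is None else Rt
    t=gap+[0,0,up]-Rt@bt; d=t-p
    print("target",t.round(4),"turn",np.degrees(R.from_matrix(R0.T@Rt).as_rotvec()).round(2),"shift old",(R0.T@d*100).round(2),"new",(Rt.T@d*100).round(2))
E
python3 - <<'E'
from plan import *
p,R0,s=cur(); print(p,s["joint_pos"].round(3),s["opening"],s["finger_force"],s["wrist_force"])
print("jt",jt,"bt",bt,(qg.T@(np.array([.4375,.193,.0215])-pg)).round(4)); print("Rp",Rp.round(2).tolist())
place(.15)
E
```

```text
[0.44259981 0.37497918 0.40248825] [ 0.749  0.46   1.36  -0.555  1.874  0.769] 0.0428705541134813 24.96628326829523 [ 0.27349632  0.27377554 -1.58652694]
jt [ 0.71026468  0.         -0.70393471] bt [-0.03485128  0.          0.22553278] [-0.0349 -0.0007  0.2255]
Rp [[0.7, 0.13, 0.7], [0.09, -0.99, 0.09], [0.71, -0.0, -0.7]]
target [ 0.446  -0.1349  0.3475] turn [-4.000e-02  7.277e+01  8.837e+01] shift old [-32.45   1.93  39.66] new [-8.16 50.63 -0.43]
```

>>> jog_arm:
  motion:
    - {"dx": -1.5,"dy": 0,"dz": 1.5,"ax": 0,"ay": 0,"az": 0}
    - {"dx": -2.5,"dy": 0,"dz": 2.5,"ax": 0,"ay": 0,"az": 0}
    - {"dx": -2.5,"dy": 0,"dz": 2.5,"ax": 0,"ay": 0,"az": 0}
    - {"dx": -2.5,"dy": 0,"dz": 2.5,"ax": 0,"ay": 0,"az": 0}
    - {"dx": -2.5,"dy": 0,"dz": 2.5,"ax": 0,"ay": 0,"az": 0}
    - {"dx": -2.5,"dy": 0,"dz": 2.5,"ax": 0,"ay": 0,"az": 0}
    - {"dx": -2.5,"dy": 0,"dz": 2.5,"ax": 0,"ay": 0,"az": 0}
    - {"dx": -2.5,"dy": 0,"dz": 2.5,"ax": 0,"ay": 0,"az": 0}
    - {"dx": -2.5,"dy": 0,"dz": 2.5,"ax": 0,"ay": 0,"az": 0}
    - {"dx": -2.5,"dy": 0,"dz": 2.5,"ax": 0,"ay": 0,"az": 0}
    - {"dx": -1.5,"dy": 0,"dz": 1.5,"ax": 0,"ay": 0,"az": 0}
    - {"dx": 0,"dy": 0,"dz": 0,"ax": 0,"ay": 4.3,"az": 5.2}
    - {"dx": 0,"dy": 0,"dz": 0,"ax": 0,"ay": 4.3,"az": 5.2}
    - {"dx": 0,"dy": 0,"dz": 0,"ax": 0,"ay": 4.3,"az": 5.2}
    - {"dx": 0,"dy": 0,"dz": 0,"ax": 0,"ay": 4.3,"az": 5.2}
    - {"dx": 0,"dy": 0,"dz": 0,"ax": 0,"ay": 4.3,"az": 5.2}
    - {"dx": 0,"dy": 0,"dz": 0,"ax": 0,"ay": 4.3,"az": 5.2}

```text
t: 5.95
tool_pos: [0.4303, 0.0148, 0.3945]
tcp_rot: [0.179, 0.856, 0.483, -0.038]
wrist_force: [-0.1, 1.0, -1.4]
opening: 0.0423
finger_force: 25.0
```

```bash
python3 - <<'E'
from plan import *
p,R0,s=cur(); print(p,s["joint_pos"].round(3),s["opening"],s["finger_force"],s["wrist_force"])
place(.15)
E
```

```text
[0.43034683 0.01484636 0.39447156] [ 0.027  0.052  1.847 -0.386  1.166  0.71 ] 0.0422978178022785 24.964386611245573 [-0.10302843  0.98749938 -1.40302919]
target [ 0.446  -0.1349  0.3475] turn [-0.28 47.46 56.98] shift old [-10.24   7.08   9.69] new [-3.56 15.05  3.08]
```

>>> jog_arm:
  motion:
    - {"dx": 0,"dy": 0,"dz": 0,"ax": 0,"ay": 4.3,"az": 5.2}
    - {"dx": 0,"dy": 0,"dz": 0,"ax": 0,"ay": 4.3,"az": 5.2}
    - {"dx": 0,"dy": 0,"dz": 0,"ax": 0,"ay": 4.3,"az": 5.2}
    - {"dx": 0,"dy": 0,"dz": 0,"ax": 0,"ay": 4.3,"az": 5.2}
    - {"dx": 0,"dy": 0,"dz": 0,"ax": 0,"ay": 4.3,"az": 5.2}
    - {"dx": 0,"dy": 0,"dz": 0,"ax": 0,"ay": 4.3,"az": 5.2}
    - {"dx": 0,"dy": 0,"dz": 0,"ax": 0,"ay": 4.3,"az": 5.2}
    - {"dx": 0,"dy": 0,"dz": 0,"ax": 0,"ay": 4.3,"az": 5.2}
    - {"dx": 0,"dy": 0,"dz": 0,"ax": 0,"ay": 4.3,"az": 5.2}
    - {"dx": 0,"dy": 0,"dz": 0,"ax": 0,"ay": 4.3,"az": 5.2}
    - {"dx": 0,"dy": 0,"dz": 0,"ax": 0,"ay": 4.3,"az": 5.2}
    - {"dx": -0.9,"dy": 3.8,"dz": 0.7,"ax": 0,"ay": 0,"az": 0}
    - {"dx": -0.9,"dy": 3.8,"dz": 0.7,"ax": 0,"ay": 0,"az": 0}
    - {"dx": -0.9,"dy": 3.8,"dz": 0.7,"ax": 0,"ay": 0,"az": 0}
    - {"dx": -0.9,"dy": 3.7,"dz": 0.7,"ax": 0,"ay": 0,"az": 0}
    - {"dx": 0,"dy": 0,"dz": 0,"ax": 0,"ay": 0,"az": 0}
    - {"dx": 0,"dy": 0,"dz": 0,"ax": 0,"ay": 0,"az": 0}

```text
t: 7.37
tool_pos: [0.4431, -0.1273, 0.3511]
tcp_rot: [-0.025, 0.923, 0.056, 0.379]
wrist_force: [-0.1, 0.2, -1.7]
opening: 0.0425
finger_force: 25.0
```

```bash
python3 - <<'E'
from plan import *
p,R0,s=cur(); print(p,s["joint_pos"].round(3),s["opening"],s["t"],s["wrist_force"])
place(.15)
out=[]
for n,(x,y,w,h) in(("scene",(210,90,160,180)),("top",(262,140,130,90))):
    im,K,T,f=grab(n); np.savez(n+"3",im=im,K=K,T=T)
    b=p+R0@bt; a=R0@jt
    q=proj([b,b+.106*a],K,T); print(n,q.round(1))
    c=cv2.resize(im[y:y+h,x:x+w],(400,int(400*h/w)),interpolation=cv2.INTER_CUBIC); c=c.copy()
    for v in q: cv2.circle(c,tuple(int((v[i]-(x,y)[i]+.5)*400/w) for i in(0,1)),2,(0,255,0),-1)
    out.append(c)
H=max(o.shape[0] for o in out); I=np.zeros((H,800,3),np.uint8)
for i,o in enumerate(out): I[:o.shape[0],400*i:400*i+400]=o
cv2.imwrite("pics/p3.png",I[...,::-1])
E
```

```text
[ 0.44313492 -0.12731913  0.3510659 ] [-0.64   0.022  2.123  0.985  0.624  0.09 ] 0.04248465305955676 7.3667 [-0.14310196  0.18559153 -1.7161277 ]
target [ 0.446  -0.1349  0.3475] turn [-0.03  0.62 -0.29] shift old [-0.11  0.79  0.39] new [-0.12  0.79  0.39]
scene [[292.3 190.6]
 [294.7 157.2]]
top [[319.2 196. ]
 [325.4 190.2]]
```

View pics/p3.png

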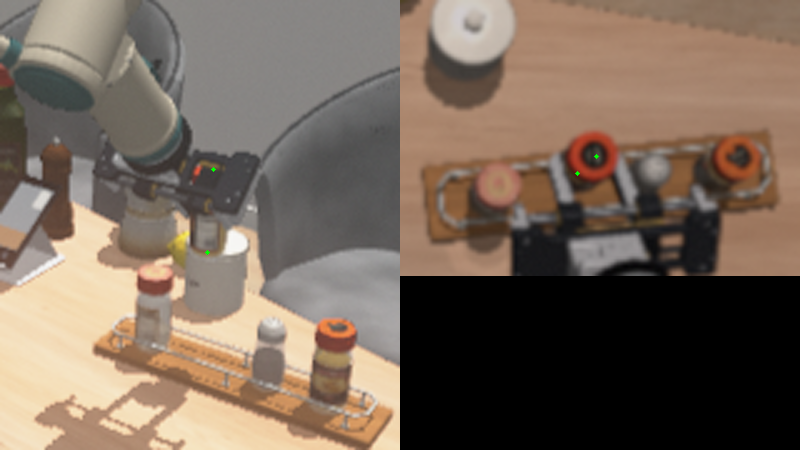

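The jar hangs upright over the gap. In the top view its cap is at (591,157) against a predicted (596,157), and both neighbours are undisturbed. I'll measure the offset more finely.

```bash
python3 - <<'E'
from plan import *
p,R0,s=cur(); d=np.load("top3.npz"); im,K,T=d["im"],d["K"],d["T"]
b=p+R0@bt; a=R0@jt; print("tilt axis",a.round(4),"base",b.round(4))
hsv=cv2.cvtColor(im,cv2.COLOR_RGB2HSV)
for n,x0,x1,z in(("held",312,336,b[2]+.106),("R",356,380,.12),("L",284,302,.12)):
    m=((hsv[...,0]<10)|(hsv[...,0]>172))&(hsv[...,1]>(140 if n!="L" else 95))&(hsv[...,2]>90); m[:,:x0]=0;m[:,x1:]=0;m[:175]=0;m[225:]=0
    v,u=np.nonzero(m); cnt=cv2.convexHull(np.c_[u,v].astype(np.int32)); (c,rad)=cv2.minEnclosingCircle(cnt)
    print(n,len(u),"box",u.min(),u.max(),v.min(),v.max(),c,rad, onz(((u.min()+u.max())/2,(v.min()+v.max())/2),z-.006,K,T).round(4))
# scene: side check of held body: columns at some rows
d=np.load("scene3.npz"); im,K,T=d["im"],d["K"],d["T"]
for z in(0,.02,.1): print(proj([b+a*z],K,T).round(1),proj([b+a*z+[0,0,-.15]],K,T).round(1))
c=cv2.resize(im[140:205,270:320],(600,780),interpolation=cv2.INTER_CUBIC)[:600]
cv2.imwrite("pics/c3.png",c[...,::-1])
E
```

```text
tilt axis [ 0.0095 -0.0016  1.    ] base [ 0.5759 -0.1071  0.1674]
held 148 box 317 332 183 198 (324.5, 190.5) 8.276573181152344 [ 0.5768 -0.1089  0.2674]
R 69 box 364 378 185 198 (371.0, 191.0) 7.280210018157959 [ 0.6017 -0.2762  0.114 ]
L 113 box 286 300 193 207 (293.4117736816406, 199.88235473632812) 7.647151947021484 [ 0.5687 -0.0388  0.114 ]
[[291.5 189.9]] [[288.9 233. ]]
[[291.9 183.8]] [[289.3 227.5]]
[[293.7 158.5]] [[290.9 204.6]]
```

View pics/c3.png

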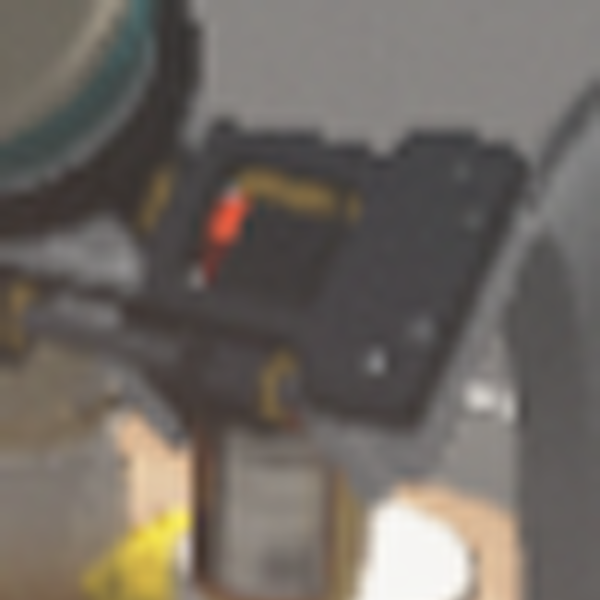

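Measured offsets agree within 2 mm: the cap is at (.5768,-.1089), and the gap worked out from the neighbours is (.580,-.118). I'll correct and go down most of the way.

```bash
python3 - <<'E'
import plan
from plan import *
plan.gap=np.array([.580,-.1172,.014]); place(.15); place(.03)
print(cur()[2]["joint_pos"].round(3))
E
```

```text
target [ 0.4454 -0.1342  0.3475] turn [-0.19  0.53 -0.03] shift old [-0.24  0.97  0.4 ] new [-0.25  0.97  0.4 ]
target [ 0.4454 -0.1342  0.2275] turn [-0.19  0.53 -0.03] shift old [-8.69  1.01  8.93] new [-8.77  0.97  8.85]
[-0.635  0.019  2.123  0.985  0.625  0.09 ]
```

>>> jog_arm:
  motion:
    - {"dx": -0.25,"dy": 1.0,"dz": 0.4,"ax": -0.2,"ay": 0.5,"az": 0}
    - {"dx": -1.4,"dy": 0,"dz": 1.4,"ax": 0,"ay": 0,"az": 0}
    - {"dx": -1.4,"dy": 0,"dz": 1.4,"ax": 0,"ay": 0,"az": 0}
    - {"dx": -1.4,"dy": 0,"dz": 1.4,"ax": 0,"ay": 0,"az": 0}
    - {"dx": -1.4,"dy": 0,"dz": 1.4,"ax": 0,"ay": 0,"az": 0}
    - {"dx": -1.4,"dy": 0,"dz": 1.4,"ax": 0,"ay": 0,"az": 0}
    - {"dx": -1.4,"dy": 0,"dz": 1.4,"ax": 0,"ay": 0,"az": 0}
    - {"dx": 0,"dy": 0,"dz": 0,"ax": 0,"ay": 0,"az": 0}
    - {"dx": 0,"dy": 0,"dz": 0,"ax": 0,"ay": 0,"az": 0}
    - {"dx": 0,"dy": 0,"dz": 0,"ax": 0,"ay": 0,"az": 0}

```text
t: 8.3
tool_pos: [0.4474, -0.1344, 0.231]
tcp_rot: [-0.023, 0.92, 0.059, 0.386]
wrist_force: [0.5, -0.0, -1.2]
opening: 0.0429
finger_force: 25.0
```

```bash
cat > look.py <<'E'
import plan,sys
from plan import *
plan.gap=np.array([.580,-.1172,.014]); place(.03); place(.0)
p,R0,s=cur(); print(s["joint_pos"].round(3),s["t"],s["wrist_force"].round(2),"base",(p+R0@bt).round(4),"axis",(R0@jt).round(4))
E
python3 look.py; python3 - <<'E'
from plan import *
out=[]
for n,(x,y,w,h) in(("scene",(230,170,120,100)),("top",(270,170,120,60))):
    im,K,T,f=grab(n); np.savez(n+"4",im=im,K=K,T=T)
    out.append(cv2.resize(im[y:y+h,x:x+w],(400,int(400*h/w)),interpolation=cv2.INTER_CUBIC))
H=max(o.shape[0] for o in out); I=np.zeros((H,800,3),np.uint8)
for i,o in enumerate(out): I[:o.shape[0],400*i:400*i+400]=o
cv2.imwrite("pics/p4.png",I[...,::-1])
E
```

```text
target [ 0.4454 -0.1342  0.2275] turn [ 0.06 -0.19  0.16] shift old [-0.39 -0.04  0.1 ] new [-0.39 -0.04  0.1 ]
target [ 0.4454 -0.1342  0.1975] turn [ 0.06 -0.19  0.16] shift old [-2.52 -0.05  2.21] new [-2.52 -0.04  2.22]
[-0.652  0.246  2.299  1.625  0.524 -0.67 ] 8.3 [ 0.46 -0.01 -1.16] base [ 0.5827 -0.1176  0.0479] axis [-0.0037  0.0023  1.    ]
```

View pics/p4.png

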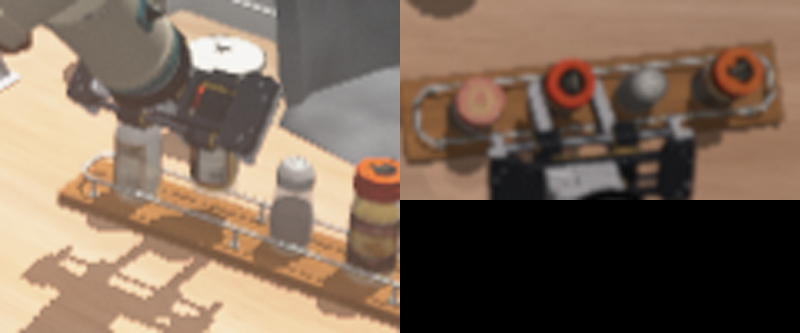

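The jar hangs upright above the gap. In the top view the caps are at (479,102), (570,84) and (737,75), and the remaining offset of about 2 mm in x matches the model. Lowering it.

>>> jog_arm:
  motion:
    - {"dx": -0.6,"dy": 0,"dz": 0.3,"ax": 0,"ay": -0.2,"az": 0.1}
    - {"dx": -0.5,"dy": 0,"dz": 0.5,"ax": 0,"ay": 0,"az": 0}
    - {"dx": -0.5,"dy": 0,"dz": 0.5,"ax": 0,"ay": 0,"az": 0}
    - {"dx": 0,"dy": 0,"dz": 0,"ax": 0,"ay": 0,"az": 0}
    - {"dx": 0,"dy": 0,"dz": 0,"ax": 0,"ay": 0,"az": 0}
    - {"dx": 0,"dy": 0,"dz": 0,"ax": 0,"ay": 0,"az": 0}

```text
t: 8.9
tool_pos: [0.4454, -0.1357, 0.2104]
tcp_rot: [-0.023, 0.921, 0.057, 0.384]
wrist_force: [0.4, -0.0, -2.0]
opening: 0.0428
finger_force: 25.0
```

```bash
python3 look.py
```

```text
target [ 0.4454 -0.1342  0.2275] turn [ 0.16 -0.02  0.01] shift old [ 1.23 -0.15 -1.18] new [ 1.23 -0.15 -1.18]
target [ 0.4454 -0.1342  0.1975] turn [ 0.16 -0.02  0.01] shift old [-0.9  -0.16  0.93] new [-0.9  -0.15  0.93]
[-0.658  0.291  2.327  1.742  0.531 -0.809] 8.9 [ 0.4  -0.04 -1.99] base [ 0.5801 -0.1194  0.027 ] axis [-6.0e-04  2.1e-03  1.0e+00]
```

>>> jog_arm:
  motion:
    - {"dx": -0.3,"dy": -0.15,"dz": 0.3,"ax": 0.1,"ay": 0,"az": 0}
    - {"dx": -0.25,"dy": 0,"dz": 0.25,"ax": 0,"ay": 0,"az": 0}
    - {"dx": -0.2,"dy": 0,"dz": 0.2,"ax": 0,"ay": 0,"az": 0}
    - {"dx": 0,"dy": 0,"dz": 0,"ax": 0,"ay": 0,"az": 0}
    - {"dx": 0,"dy": 0,"dz": 0,"ax": 0,"ay": 0,"az": 0}
    - {"dx": 0,"dy": 0,"dz": 0,"ax": 0,"ay": 0,"az": 0}

```text
t: 9.4
tool_pos: [0.445, -0.1342, 0.199]
tcp_rot: [-0.024, 0.921, 0.058, 0.384]
wrist_force: [1.2, 0.0, -1.5]
opening: 0.0425
finger_force: 25.0
```

```bash
python3 look.py
```

```text
target [ 0.4454 -0.1342  0.2275] turn [ 0.03  0.06 -0.04] shift old [ 2.05 -0.   -1.98] new [ 2.05  0.   -1.98]
target [ 0.4454 -0.1342  0.1975] turn [ 0.03  0.06 -0.04] shift old [-0.08  0.    0.13] new [-0.08  0.    0.13]
[-0.655  0.318  2.342  1.808  0.539 -0.884] 9.4 [ 1.19  0.04 -1.51] base [ 0.5794 -0.1174  0.0153] axis [0.0011 0.     1.    ]
```

Nearly on the floor, with no rail contact. I'll ease down until it touches.

>>> jog_arm:
  motion:
    - {"dx": -0.08,"dy": 0,"dz": 0.1,"ax": 0,"ay": 0,"az": 0}
    - {"dx": 0,"dy": 0,"dz": 0,"ax": 0,"ay": 0,"az": 0}
    - {"dx": 0,"dy": 0,"dz": 0,"ax": 0,"ay": 0,"az": 0}

```text
t: 9.65
tool_pos: [0.4455, -0.1343, 0.1984]
tcp_rot: [-0.024, 0.921, 0.057, 0.385]
wrist_force: [-1.3, -1.0, 3.9]
opening: 0.0424
finger_force: 25.0
```

>>> jog_arm:
  motion:
    - {"dx": -0.1,"dy": 0,"dz": 0.1,"ax": 0,"ay": 0,"az": 0}
    - {"dx": 0,"dy": 0,"dz": 0,"ax": 0,"ay": 0,"az": 0}
    - {"dx": 0,"dy": 0,"dz": 0,"ax": 0,"ay": 0,"az": 0}

```text
t: 9.9
tool_pos: [0.4458, -0.1343, 0.1978]
tcp_rot: [-0.024, 0.92, 0.058, 0.386]
wrist_force: [-5.6, -1.1, 10.7]
opening: 0.0425
finger_force: 25.0
```

The jar is in contact with the floor at about 10 N. Releasing.

>>> jog_arm:
  motion:
    - {"dx": 0.05,"dy": 0,"dz": -0.05,"ax": 0,"ay": 0,"az": 0}
    - {"dx": 0,"dy": 0,"dz": 0,"ax": 0,"ay": 0,"az": 0}
    - {"dx": 0,"dy": 0,"dz": 0,"ax": 0,"ay": 0,"az": 0}
    - {"dx": 0,"dy": 0,"dz": 0,"ax": 0,"ay": 0,"az": 0}
    - {"dx": 0,"dy": 0,"dz": 0,"ax": 0,"ay": 0,"az": 0}
    - {"dx": 0,"dy": 0,"dz": 0,"ax": 0,"ay": 0,"az": 0}
    - {"dx": 0,"dy": 0,"dz": 0,"ax": 0,"ay": 0,"az": 0}
  claw: 0.62

```text
t: 10.48
tool_pos: [0.4451, -0.1341, 0.1967]
tcp_rot: [-0.024, 0.922, 0.058, 0.383]
wrist_force: [-0.2, 0.2, -0.1]
opening: 0.0582
finger_force: 0.0
```

>>> jog_arm:
  motion:
    - {"dx": 0,"dy": 0,"dz": -0.8,"ax": 0,"ay": 0,"az": 0}
    - {"dx": 0,"dy": 0,"dz": -1.5,"ax": 0,"ay": 0,"az": 0}
    - {"dx": 0,"dy": 0,"dz": -1.8,"ax": 0,"ay": 0,"az": 0}
    - {"dx": 0,"dy": 0,"dz": -1.8,"ax": 0,"ay": 0,"az": 0}
    - {"dx": 0,"dy": 0,"dz": -1.8,"ax": 0,"ay": 0,"az": 0}
    - {"dx": 0,"dy": 0,"dz": -1.8,"ax": 0,"ay": 0,"az": 0}
    - {"dx": 0,"dy": 0,"dz": -1.8,"ax": 0,"ay": 0,"az": 0}
    - {"dx": 0,"dy": 0,"dz": 0,"ax": 0,"ay": 0,"az": 0}

```text
t: 11.15
tool_pos: [0.3646, -0.1442, 0.2781]
tcp_rot: [-0.022, 0.921, 0.058, 0.384]
wrist_force: [1.3, 0.1, -0.0]
opening: 0.0581
finger_force: 0.0
```

```bash
python3 look.py; python3 - <<'E'
from plan import *
out=[]
for n,(x,y,w,h) in(("scene",(230,170,140,110)),("top",(270,170,120,60))):
    im,K,T,f=grab(n); np.savez(n+"5",im=im,K=K,T=T)
    out.append(cv2.resize(im[y:y+h,x:x+w],(400,int(400*h/w)),interpolation=cv2.INTER_CUBIC))
H=max(o.shape[0] for o in out); I=np.zeros((H,800,3),np.uint8)
for i,o in enumerate(out): I[:o.shape[0],400*i:400*i+400]=o
cv2.imwrite("pics/p5.png",I[...,::-1])
E
```

```text
target [ 0.4454 -0.1342  0.2275] turn [ 0.18 -0.04  0.06] shift old [ 2.14 -0.    9.35] new [2.14 0.02 9.35]
target [ 0.4454 -0.1342  0.1975] turn [ 0.18 -0.04  0.06] shift old [ 0.000e+00 -1.000e-02  1.146e+01] new [1.000e-02 2.000e-02 1.146e+01]
[-0.86   0.054  2.353  1.278  0.665 -0.449] 11.15 [ 1.26  0.11 -0.04] base [ 0.4994 -0.1279  0.0947] axis [-0.001   0.0029  1.    ]
```

View pics/p5.png

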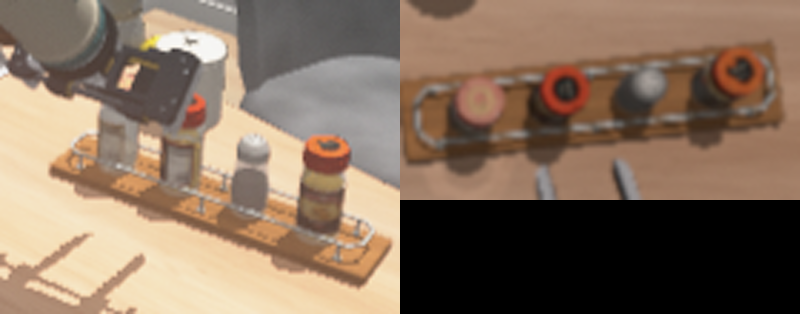

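The jar now stands in the gap between its neighbours, with the caps in line at (479,102), (562,93) and (737,75) in the top crop. Next is the salt: measure its dome numerically and plan a vertical grasp.

```bash
cat >> plan.py <<'E'
Rs=frame([0,0,-1],-ry); Gs=np.array([.5907,-.1972,.076])
E
python3 - <<'E'
from plan import *
d=np.load("top5.npz"); im,K,T=d["im"],d["K"],d["T"]
hsv=cv2.cvtColor(im,cv2.COLOR_RGB2HSV).astype(int); m=(hsv[...,1]<60); w=np.zeros_like(m); w[184:206,334:356]=1; m&=w
n,l,st,c=cv2.connectedComponentsWithStats(m.astype(np.uint8)); 
for i in range(1,n): 
    if st[i,4]>15: print(st[i],c[i].round(1),onz(c[i],.09,K,T).round(4))
for z in(.08,.09): print(onz((344,195.2),z,K,T).round(4))
print("expected px",proj([[.5907,-.1972,.09]],K,T))
go(Gs,Rs,.12,"pre")
E
```

```text
[335 188  16  15 161] [342.3 195.3] [ 0.591  -0.1935  0.09  ]
[ 0.5929 -0.2009  0.08  ]
[ 0.5914 -0.1988  0.09  ]
expected px [[343.4798304  195.40843706]]
pre turn [  0.11 -45.24  -0.07] | 45.2 shift old axes [22.31  8.04  8.43] new axes [21.68  8.07 -9.92]
```

>>> jog_arm:
  motion:
    - {"dx": 2.4,"dy": 0,"dz": -2.4,"ax": 0,"ay": 0,"az": 0}
    - {"dx": 2.4,"dy": 0,"dz": -2.4,"ax": 0,"ay": 0,"az": 0}
    - {"dx": 2.4,"dy": 0,"dz": -2.4,"ax": 0,"ay": 0,"az": 0}
    - {"dx": 0,"dy": 0,"dz": 0,"ax": 0,"ay": -6.5,"az": 0}
    - {"dx": 0,"dy": 0,"dz": 0,"ax": 0,"ay": -6.5,"az": 0}
    - {"dx": 0,"dy": 0,"dz": 0,"ax": 0,"ay": -6.5,"az": 0}
    - {"dx": 0,"dy": 0,"dz": 0,"ax": 0,"ay": -6.5,"az": 0}
    - {"dx": 0,"dy": 0,"dz": 0,"ax": 0,"ay": -6.5,"az": 0}
    - {"dx": 0,"dy": 0,"dz": 0,"ax": 0,"ay": -6.5,"az": 0}
    - {"dx": 0,"dy": 0,"dz": 0,"ax": 0,"ay": -6.2,"az": 0}
    - {"dx": 3.0,"dy": 1.1,"dz": 0,"ax": 0,"ay": 0,"az": 0}
    - {"dx": 3.6,"dy": 1.4,"dz": 0,"ax": 0,"ay": 0,"az": 0}
    - {"dx": 3.6,"dy": 1.4,"dz": 0,"ax": 0,"ay": 0,"az": 0}
    - {"dx": 3.6,"dy": 1.4,"dz": 0,"ax": 0,"ay": 0,"az": 0}
    - {"dx": 3.6,"dy": 1.4,"dz": 0,"ax": 0,"ay": 0,"az": 0}
    - {"dx": 3.6,"dy": 1.3,"dz": 0,"ax": 0,"ay": 0,"az": 0}
    - {"dx": 0,"dy": 0,"dz": 0,"ax": 0,"ay": 0,"az": 0}
    - {"dx": 0,"dy": 0,"dz": 0,"ax": 0,"ay": 0,"az": 0}
    - {"dx": 0,"dy": 0,"dz": 0,"ax": 0,"ay": 0,"az": 0}
  claw: 0.65

```text
t: 12.83
tool_pos: [0.5839, -0.1964, 0.3755]
tcp_rot: [-0.002, 0.998, 0.063, -0.001]
wrist_force: [-0.0, -0.1, 1.1]
opening: 0.0611
finger_force: 0.0
```

```bash
python3 - <<'E'
from plan import *
p,R0,s=cur(); print(p,s["joint_pos"].round(3),s["opening"],s["t"])
go([.591,-.1975,.076],Rs,.0,"grasp")
im,K,T,f=grab("wrist"); np.savez("w6",im=im,K=K,T=T)
print(proj([[.591,-.1975,.104],[.591,-.1975,.014],[.5811,-.1179,.12],[.601,-.2766,.12]],K,T).round(1))
cv2.imwrite("pics/w6.png",im[...,::-1])
# darkness/grey silhouette of dome near expected
g=cv2.cvtColor(im,cv2.COLOR_RGB2HSV); u,v=proj([[.591,-.1975,.104]],K,T)[0].astype(int)
for rr in range(v-12,v+13,6): print(rr,u-40,' '.join(f"{a}/{b}" for a,b in zip(g[rr,u-40:u+41:4,1],g[rr,u-40:u+41:4,2])))
E
```

```text
[ 0.58389082 -0.19644183  0.3754851 ] [-0.438  0.355  1.46   0.002  1.33   1.005] 0.06107858185163233 12.8333
grasp turn [-0.22  0.13  0.07] | 0.3 shift old axes [ 0.72  0.24 11.95] new axes [ 0.69  0.19 11.95]
[[254.7 193.9]
 [254.3 175.5]
 [168.3 198.2]
 [341.  198.6]]
181 214 138/159 138/159 139/160 138/159 137/160 138/159 104/135 10/76 5/143 5/157 3/166 5/168 3/158 5/151 14/93 120/155 138/159 136/159 138/159 137/158 137/160
187 214 138/155 139/154 137/155 137/155 137/155 139/154 131/130 4/135 5/166 4/184 2/216 2/220 3/191 5/170 4/144 140/153 138/152 138/153 138/152 138/152 147/87
193 214 137/143 139/145 144/142 133/138 139/143 138/144 145/116 4/135 4/171 0/52 4/187 3/188 3/185 3/172 2/139 139/150 138/151 140/151 137/151 137/153 140/89
199 214 21/155 19/157 16/158 10/151 23/158 21/159 16/161 3/95 3/157 4/175 3/179 4/124 4/175 5/160 4/120 17/147 15/168 16/171 15/172 15/173 13/175
205 214 112/109 106/135 101/149 111/94 115/93 98/138 111/92 100/120 103/138 5/106 4/136 4/136 5/103 91/131 83/151 89/121 81/151 80/150 84/119 83/110 86/118
```

```bash
python3 - <<'E'
from plan import *
d=np.load("w6.npz"); im,K,T=d["im"],d["K"],d["T"]; g=cv2.cvtColor(im,cv2.COLOR_RGB2HSV)
for c in(246,251,256,261): print(c,' '.join(f"{v}:{g[v,c,1]}/{g[v,c,2]}" for v in range(168,216,2)))
def ring(z,rad): 
    a=np.linspace(0,6.28,40); q=proj(np.c_[.591+rad*np.cos(a),-.1975+rad*np.sin(a),0*a+z],K,T); return q.min(0).round(1),q.max(0).round(1)
print(ring(.086,.017),ring(.095,.015),ring(.08,.02))
E
```

```text
246 168:19/92 170:3/87 172:17/103 174:13/98 176:9/87 178:5/99 180:4/139 182:5/148 184:3/153 186:3/161 188:6/169 190:4/172 192:3/171 194:3/169 196:5/166 198:3/162 200:3/147 202:4/122 204:107/88 206:76/187 208:80/181 210:78/186 212:77/185 214:78/184
251 168:13/99 170:10/99 172:13/100 174:6/85 176:4/137 178:3/148 180:3/155 182:5/166 184:4/178 186:3/186 188:3/191 190:3/186 192:3/160 194:4/185 196:3/180 198:6/129 200:3/176 202:3/162 204:4/142 206:14/112 208:80/185 210:79/184 212:79/185 214:76/185
256 168:14/108 170:15/102 172:20/104 174:3/94 176:3/149 178:3/154 180:5/163 182:4/174 184:4/200 186:2/222 188:3/193 190:2/209 192:4/200 194:4/67 196:4/188 198:3/184 200:3/180 202:4/174 204:6/157 206:5/104 208:80/188 210:79/183 212:77/185 214:79/185
261 168:11/96 170:16/115 172:10/100 174:11/93 176:5/140 178:5/151 180:5/158 182:3/169 184:3/182 186:1/196 188:4/200 190:7/113 192:3/186 194:3/187 196:3/148 198:4/182 200:4/176 202:3/162 204:2/145 206:47/129 208:80/185 210:83/182 212:76/185 214:79/187
(array([238.5, 173.4]), array([270.8, 204.7])) (array([239.9, 177. ]), array([269.4, 205.5])) (array([236. , 169.4]), array([273.3, 205.6]))
```

The dome sits within about 1 mm of the model. Descending on it and gripping.

>>> jog_arm:
  motion:
    - {"dx": 0.6,"dy": 0.3,"dz": 1.5,"ax": -0.2,"ay": 0.1,"az": 0}
    - {"dx": 0,"dy": 0,"dz": 2.5,"ax": 0,"ay": 0,"az": 0}
    - {"dx": 0,"dy": 0,"dz": 2.5,"ax": 0,"ay": 0,"az": 0}
    - {"dx": 0,"dy": 0,"dz": 2.5,"ax": 0,"ay": 0,"az": 0}
    - {"dx": 0,"dy": 0,"dz": 2.0,"ax": 0,"ay": 0,"az": 0}
    - {"dx": 0,"dy": 0,"dz": 0.9,"ax": 0,"ay": 0,"az": 0}
    - {"dx": 0,"dy": 0,"dz": 0,"ax": 0,"ay": 0,"az": 0}
    - {"dx": 0,"dy": 0,"dz": 0,"ax": 0,"ay": 0,"az": 0}

```text
t: 13.55
tool_pos: [0.5899, -0.1997, 0.2594]
tcp_rot: [0.001, 0.998, 0.062, 0.002]
wrist_force: [0.2, -0.8, 0.5]
opening: 0.061
finger_force: 0.0
```

>>> jog_arm:
  motion:
    - {"dx": 0,"dy": 0,"dz": 0,"ax": 0,"ay": 0,"az": 0}
    - {"dx": 0,"dy": 0,"dz": 0,"ax": 0,"ay": 0,"az": 0}
    - {"dx": 0,"dy": 0,"dz": 0,"ax": 0,"ay": 0,"az": 0}
    - {"dx": 0,"dy": 0,"dz": 0,"ax": 0,"ay": 0,"az": 0}
    - {"dx": 0,"dy": 0,"dz": 0,"ax": 0,"ay": 0,"az": 0}
    - {"dx": 0,"dy": 0,"dz": 0,"ax": 0,"ay": 0,"az": 0}
    - {"dx": 0,"dy": 0,"dz": 0,"ax": 0,"ay": 0,"az": 0}
    - {"dx": 0,"dy": 0,"dz": 0,"ax": 0,"ay": 0,"az": 0}
  claw: 0
  grip_force: 25

```text
t: 14.22
tool_pos: [0.5906, -0.1996, 0.2596]
tcp_rot: [0.001, 0.998, 0.062, 0.002]
wrist_force: [-0.4, 1.8, 5.3]
opening: 0.0361
finger_force: 25.1
```

```bash
python3 - <<'E'
from plan import *
p,R0,s=cur(); print(p,s["tcp_rot"].round(4),s["joint_pos"].round(3),s["opening"],s["t"],s["wrist_force"],(p+.18*R0[:,2]).round(4),R0[:,2])
E
```

```text
[ 0.59055825 -0.1996283   0.25961081] [0.0014 0.998  0.0624 0.0022] [-0.437  0.453  1.609 -0.     1.074  1.009] 0.036088489129621946 14.2167 [-0.36663828  1.84436733  5.27029274] [ 0.5914 -0.2001  0.0796] [ 0.00453958 -0.00256897 -0.9999864 ]
```

The salt is gripped 65.6 mm above its base, with the opening at 36 mm at the waist. Lifting straight up, then tilting 35° forward and planning the final pose.

>>> jog_arm:
  motion:
    - {"dx": 0,"dy": 0,"dz": -0.8,"ax": 0,"ay": 0,"az": 0}
    - {"dx": 0,"dy": 0,"dz": -1.5,"ax": 0,"ay": 0,"az": 0}
    - {"dx": 0,"dy": 0,"dz": -2.5,"ax": 0,"ay": 0,"az": 0}
    - {"dx": 0,"dy": 0,"dz": -3.0,"ax": 0,"ay": 0,"az": 0}
    - {"dx": 0,"dy": 0,"dz": -3.0,"ax": 0,"ay": 0,"az": 0}
    - {"dx": 0,"dy": 0,"dz": -3.0,"ax": 0,"ay": 0,"az": 0}
    - {"dx": 0,"dy": 0,"dz": -3.0,"ax": 0,"ay": 0,"az": 0}
    - {"dx": 0,"dy": 0,"dz": -2.5,"ax": 0,"ay": 0,"az": 0}
    - {"dx": 0,"dy": 0,"dz": -1.2,"ax": 0,"ay": 0,"az": 0}
    - {"dx": 0,"dy": 0,"dz": 0,"ax": 0,"ay": 0,"az": 0}

```text
t: 15.05
tool_pos: [0.5898, -0.1996, 0.4675]
tcp_rot: [0.003, 0.998, 0.062, 0.004]
wrist_force: [0.8, -0.2, -1.7]
opening: 0.0364
finger_force: 24.7
```

```bash
cat >> plan.py <<'E'
psi=.107; th=np.radians(35); cy=np.array([np.cos(psi),np.sin(psi),0])
n=-cy*np.sin(th)+[0,0,np.cos(th)]; up=cy*np.cos(th)+[0,0,np.sin(th)]
Rf=frame(-n,[np.sin(psi),-np.cos(psi),0]); lens=np.array([.6875,.2684,.1176])-.005*up
def final(d=.12,L=.2456): go(lens+n*(d+L-.18),Rf,0,f"final {d}")
E
python3 - <<'E'
from plan import *
p,R0,s=cur(); print(p,s["joint_pos"].round(3),s["opening"],s["t"],s["wrist_force"])
print(lens,n); final(); final(.17)
E
```

```text
[ 0.58984472 -0.19962339  0.46746621] [-0.437  0.32   1.288 -0.002  1.523  1.008] 0.036388343556273586 15.05 [ 0.82714678 -0.16919    -1.70793746]
[0.68342766 0.26796259 0.11473212] [-0.57029613 -0.06125564  0.81915204]
final 0.12 turn [ 0.09 34.52  1.12] | 34.5 shift old axes [ -5.9  -45.64   4.94] new axes [ -8.52 -45.49   0.54]
final 0.17 turn [ 0.09 34.52  1.12] | 34.5 shift old axes [ -8.73 -45.66   0.82] new axes [ -8.52 -45.49  -4.46]
```

>>> jog_arm:
  motion:
    - {"dx": -0.4,"dy": -2.0,"dz": 0,"ax": 0,"ay": 0,"az": 0}
    - {"dx": -0.7,"dy": -3.8,"dz": 0,"ax": 0,"ay": 0,"az": 0}
    - {"dx": -0.7,"dy": -3.8,"dz": 0,"ax": 0,"ay": 0,"az": 0}
    - {"dx": -0.7,"dy": -3.8,"dz": 0,"ax": 0,"ay": 0,"az": 0}
    - {"dx": -0.7,"dy": -3.8,"dz": 0,"ax": 0,"ay": 0,"az": 0}
    - {"dx": -0.7,"dy": -3.8,"dz": 0,"ax": 0,"ay": 0,"az": 0}
    - {"dx": -0.7,"dy": -3.8,"dz": 0,"ax": 0,"ay": 0,"az": 0}
    - {"dx": -0.7,"dy": -3.8,"dz": 0,"ax": 0,"ay": 0,"az": 0}
    - {"dx": -0.7,"dy": -3.8,"dz": 0,"ax": 0,"ay": 0,"az": 0}
    - {"dx": -0.7,"dy": -3.8,"dz": 0,"ax": 0,"ay": 0,"az": 0}
    - {"dx": -0.7,"dy": -3.8,"dz": 0,"ax": 0,"ay": 0,"az": 0}
    - {"dx": -0.7,"dy": -3.6,"dz": 0,"ax": 0,"ay": 0,"az": 0}
    - {"dx": -0.4,"dy": -2.0,"dz": 0,"ax": 0,"ay": 0,"az": 0}
    - {"dx": 0,"dy": 0,"dz": 0,"ax": 0,"ay": 6.9,"az": 0.2}
    - {"dx": 0,"dy": 0,"dz": 0,"ax": 0,"ay": 6.9,"az": 0.2}
    - {"dx": 0,"dy": 0,"dz": 0,"ax": 0,"ay": 6.9,"az": 0.2}
    - {"dx": 0,"dy": 0,"dz": 0,"ax": 0,"ay": 6.9,"az": 0.2}
    - {"dx": 0,"dy": 0,"dz": 0,"ax": 0,"ay": 6.9,"az": 0.3}
    - {"dx": 0,"dy": 0,"dz": 0,"ax": 0,"ay": 0,"az": 0}
    - {"dx": 0,"dy": 0,"dz": 0,"ax": 0,"ay": 0,"az": 0}

```text
t: 16.72
tool_pos: [0.4471, 0.2422, 0.4603]
tcp_rot: [-0.016, 0.954, 0.051, 0.294]
wrist_force: [0.5, 0.5, -1.2]
opening: 0.036
finger_force: 24.7
```

```bash
python3 - <<'E'
from plan import *
p,R0,s=cur(); print(p,s["joint_pos"].round(3),s["opening"],s["t"],s["wrist_force"])
final()
out=[]
for nm,(x,y,w,h) in(("wrist",(96,60,320,240)),("scene",(150,110,120,90)),("top",(150,140,120,90))):
    im,K,T,f=grab(nm); np.savez(nm+"7",im=im,K=K,T=T); im=im.copy()
    L=proj([lens,lens+.1*n,p+R0[:,2]*.2456,lens-.147*up],K,T); print(nm,L.round(1).tolist())
    c=cv2.resize(im[y:y+h,x:x+w],(400,300),interpolation=cv2.INTER_CUBIC)
    for v in L[[0,2]]: cv2.circle(c,tuple(int((v[i]-(x,y)[i]+.5)*400/w) for i in(0,1)),2,(0,255,0),1)
    out.append(c)
im=np.load("wrist7.npz")["im"]; L=proj([lens],np.load("wrist7.npz")["K"],np.load("wrist7.npz")["T"])[0].astype(int)
x,y=np.clip(L[0]-30,0,452),np.clip(L[1]-22,0,339); print("zoom",x,y)
out.append(cv2.resize(im[y:y+45,x:x+60],(400,300),interpolation=cv2.INTER_CUBIC))
cv2.imwrite("pics/f7.png",np.vstack([np.hstack(out[:2]),np.hstack(out[2:])])[...,::-1])
E
```

```text
[0.44714103 0.2421761  0.46028851] [ 0.426  0.01   1.775 -0.248  0.797  2.012] 0.035985114930214696 16.7167 [ 0.46951371  0.52891565 -1.24092318]
final 0.12 turn [-0.08  0.69 -0.01] | 0.7 shift old axes [-0.28 -0.03  5.38] new axes [-0.35 -0.04  5.38]
wrist [[251.9, 172.0], [251.7, 188.9], [251.5, 209.6], [252.0, 258.0]]
scene [[226.6, 162.9], [216.3, 146.5], [208.0, 133.0], [206.1, 194.9]]
top [[193.7, 160.1], [191.9, 173.5], [190.4, 184.4], [198.8, 202.3]]
zoom 221 149
```

View pics/f7.png

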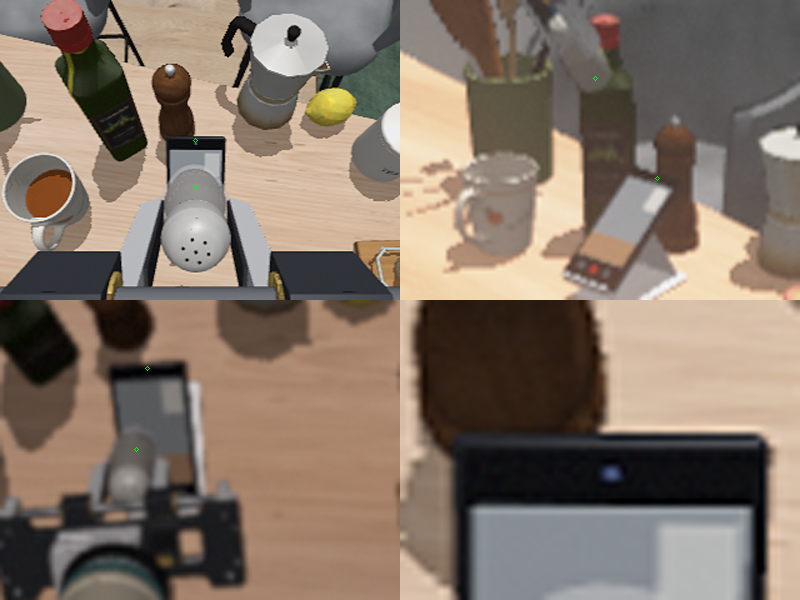

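The crops show the salt firmly held with its dome at (195,240) in the wrist crop. The phone lens is a blue dot at about (612,473) in the zoom, or native (252.4,174.5), a little further down the phone than I assumed. Refining the lens position and checking the shaker's outline numerically.

```bash
python3 - <<'E'
from plan import *
d=np.load("wrist7.npz"); im,K,T=d["im"],d["K"],d["T"]
p,R0,s=cur()
# lens dot
g=im[168:182,240:266].astype(int); b=g[...,2]-g[...,0]; i=np.argwhere(b>25); print("lens px",i.mean(0)+[168,240],len(i))
top=np.array([.6875,.2684,.1176])
for e in range(0,13,2): print(e,proj([top-up*e/1000],K,T).round(1).tolist(), end=' ')
print()
for y in(.0365,-.0365): print("corner",proj([top+np.array([-np.sin(psi),np.cos(psi),0])*y],K,T).round(1))
# base ring prediction
a=np.linspace(0,2*np.pi,60)
for z,rad in((.2456,.021),(.2456,.022),(.18+.0656-.06,.018)):
    P=p+R0@np.array([0,0,z])+ (R0@np.c_[rad*np.cos(a),rad*np.sin(a),0*a].T).T; q=proj(P,K,T); print(z,rad,q.min(0).round(1),q.max(0).round(1))
gray=cv2.cvtColor(im,cv2.COLOR_RGB2GRAY)
for r_ in(200,206,212): print(r_,"cols 222-280",gray[r_,222:282].tolist())
print("col252 rows 176-215",gray[176:216,252].tolist())
for c in(246,258): print(c,gray[180:212,c].tolist())
E
```

```text
lens px [174.5 252. ] 6
0 [[251.9, 168.8]] 2 [[251.9, 170.0]] 4 [[251.9, 171.3]] 6 [[251.9, 172.6]] 8 [[251.9, 173.9]] 10 [[251.9, 175.2]] 12 [[251.9, 176.5]] 
corner [[227.9 168.8]]
corner [[275.8 168.7]]
0.2456 0.021 [227.8 183.5] [274.7 228.1]
0.2456 0.022 [226.7 182.4] [275.9 229.1]
0.1856 0.018 [224.5 209. ] [277.7 258.1]
200 cols 222-280 [187, 189, 190, 191, 192, 196, 183, 121, 15, 31, 119, 145, 154, 163, 168, 160, 144, 133, 131, 144, 149, 150, 145, 140, 140, 141, 141, 141, 140, 140, 141, 142, 141, 142, 140, 140, 149, 146, 145, 144, 135, 136, 129, 149, 185, 194, 188, 183, 185, 166, 115, 53, 14, 100, 184, 203, 199, 198, 196, 195]
206 cols 222-280 [195, 195, 196, 195, 195, 196, 180, 115, 82, 117, 151, 151, 131, 128, 137, 137, 143, 142, 136, 137, 138, 139, 140, 141, 141, 141, 141, 141, 142, 143, 143, 143, 142, 142, 142, 141, 141, 141, 139, 139, 138, 137, 137, 135, 134, 137, 134, 126, 141, 168, 152, 93, 32, 128, 181, 191, 190, 190, 191, 192]
212 cols 222-280 [195, 197, 197, 198, 193, 191, 199, 164, 119, 124, 128, 129, 133, 134, 133, 136, 138, 139, 139, 141, 142, 142, 142, 142, 144, 144, 145, 145, 147, 147, 146, 146, 146, 147, 147, 146, 144, 144, 143, 143, 142, 141, 140, 139, 139, 136, 131, 129, 134, 130, 129, 126, 110, 155, 184, 193, 196, 196, 196, 195]
col252 rows 176-215 [17, 12, 11, 16, 151, 143, 140, 140, 141, 140, 140, 140, 141, 140, 139, 149, 170, 172, 176, 136, 145, 134, 139, 145, 141, 142, 142, 142, 143, 141, 143, 145, 146, 147, 146, 145, 146, 146, 147, 146]
246 [150, 143, 141, 141, 140, 140, 141, 140, 140, 140, 139, 138, 163, 169, 172, 162, 130, 140, 145, 139, 140, 140, 140, 141, 142, 141, 141, 143, 145, 145, 145, 145]
258 [151, 142, 140, 139, 138, 139, 138, 139, 139, 139, 138, 137, 151, 168, 169, 168, 135, 138, 135, 144, 149, 139, 140, 141, 141, 141, 141, 141, 143, 143, 144, 145]
```

```bash
python3 - <<'E'
from plan import *
d=np.load("wrist7.npz"); im,K,T=d["im"],d["K"],d["T"]
p,R0,s=cur()
C=T[:3,:3]@p+T[:3,3]; print("cam in tool", (R0.T@(-T[:3,:3].T@T[:3,3]-p)).round(4), "look", (R0.T@(-T[2,:3])).round(3))
a=np.linspace(0,2*np.pi,90)
def sil(t):  # t tilt deg about y_t at grasp point; silhouette of model profile
    Rt=R.from_euler("y",t,degrees=True).as_matrix(); o=[]
    for h,rad in((0,.019),(.003,.021),(.01,.022),(.03,.0215),(.062,.0185)):
        P=np.c_[rad*np.cos(a),rad*np.sin(a),0*a+.0656-h]; o.append(proj(p+(R0@((Rt@P.T).T+[0,0,.18]).T).T,K,T))
    ph=np.random.default_rng(0).normal(size=(2000,3)); ph/=np.linalg.norm(ph,axis=1)[:,None]; ph=ph*.017+[0,0,.0656-.073]
    q=proj(p+(R0@((Rt@ph.T).T+[0,0,.18]).T).T,K,T)
    body=np.vstack(o); return body.min(0).round(1),body.max(0).round(1),"dome",q.min(0).round(1),q.max(0).round(1)
for t in(-8,-4,0,4,8): print(t,*sil(t))
hsv=cv2.cvtColor(im,cv2.COLOR_RGB2HSV)
for c in(244,252,260): print(c,[f"{r_}:{hsv[r_,c,1]}/{hsv[r_,c,2]}" for r_ in range(216,286,3)])
for r_ in(240,250,260): print(r_,[f"{c}:{hsv[r_,c,1]}/{hsv[r_,c,2]}" for c in list(range(220,234,2))+list(range(270,286,2))])
E
```

```text
cam in tool [0.0744 0.0005 0.0202] look [-0.267  0.     0.964]
-8 [223.4 193.4] [278.7 262.6] dome [223.9 214.1] [278.2 269.3]
-4 [223.4 188.9] [278.7 261.4] dome [223.9 214.9] [278.2 270.1]
0 [223.4 184.3] [278.7 260.2] dome [223.9 215.6] [278.2 270.9]
4 [223.4 179.8] [278.7 258.9] dome [223.9 216.4] [278.1 271.6]
8 [223.4 175.4] [278.8 257.5] dome [223.9 217.2] [278.1 272.3]
244 ['216:7/145', '219:5/144', '222:3/158', '225:5/166', '228:3/190', '231:4/191', '234:3/193', '237:3/196', '240:3/198', '243:3/200', '246:4/193', '249:3/189', '252:3/185', '255:4/181', '258:5/158', '261:4/174', '264:3/167', '267:6/87', '270:3/156', '273:4/133', '276:53/167', '279:60/213', '282:59/213', '285:62/209']
252 ['216:7/149', '219:8/150', '222:6/168', '225:2/169', '228:3/195', '231:4/196', '234:4/175', '237:2/213', '240:1/228', '243:3/225', '246:2/208', '249:4/197', '252:3/194', '255:4/186', '258:4/183', '261:0/0', '264:4/174', '267:3/165', '270:5/160', '273:5/150', '276:2/111', '279:56/218', '282:55/214', '285:61/209']
260 ['216:5/145', '219:7/146', '222:3/161', '225:3/168', '228:4/191', '231:3/193', '234:4/195', '237:3/198', '240:4/204', '243:3/201', '246:4/195', '249:5/191', '252:4/180', '255:9/85', '258:3/178', '261:4/176', '264:4/173', '267:2/164', '270:3/158', '273:6/133', '276:49/136', '279:54/218', '282:59/213', '285:62/209']
240 ['220:17/46', '222:25/31', '224:33/23', '226:13/58', '228:6/161', '230:3/163', '232:3/171', '270:3/181', '272:3/177', '274:1/171', '276:3/168', '278:3/101', '280:24/21', '282:26/40', '284:13/59']
250 ['220:20/25', '222:33/23', '224:3/78', '226:4/138', '228:7/150', '230:6/161', '232:5/169', '270:4/181', '272:3/172', '274:3/164', '276:3/154', '278:2/145', '280:2/103', '282:36/21', '284:16/31']
260 ['220:20/25', '222:85/15', '224:63/201', '226:58/188', '228:5/112', '230:2/135', '232:5/154', '270:5/164', '272:5/157', '274:4/141', '276:2/120', '278:60/158', '280:70/185', '282:80/16', '284:21/24']
```

```bash
sed -i 's/-\.005\*up/-.0085*up/' plan.py; python3 - <<'E'
from plan import *
p,R0,s=cur()
for nm in("top","scene"):
    d=np.load(nm+"7.npz"); im,K,T=d["im"],d["K"],d["T"]
    for h in(.09,.073,.02,0): print(nm,h,proj([p+R0[:,2]*(.2456-h)],K,T).round(1).tolist(),end=' ')
    print()
d=np.load("top7.npz"); im=d["im"]; hsv=cv2.cvtColor(im,cv2.COLOR_RGB2HSV)
for r_ in(178,182,186,192,196,200): print(r_,[f"{a}/{b}" for a,b in zip(hsv[r_,178:204,1],hsv[r_,178:204,2])])
for n_ in("w6","wrist7"):
    print(n_,(np.load(n_+".npz")["T"]@np.linalg.inv(np.eye(4)))[:3,3].round(3))
print(s["t"]); final()
E
```

```text
top 0.09 [[188.1, 198.1]] top 0.073 [[188.5, 195.2]] top 0.02 [[189.7, 186.5]] top 0 [[190.1, 183.3]] 
scene 0.09 [[197.5, 114.4]] scene 0.073 [[199.7, 117.9]] scene 0.02 [[206.1, 128.5]] scene 0 [[208.4, 132.3]] 
178 ['86/171', '85/171', '85/173', '85/173', '85/173', '84/160', '86/119', '45/68', '9/81', '0/99', '2/105', '5/107', '5/108', '2/104', '3/97', '3/93', '5/93', '8/91', '6/90', '8/92', '6/91', '8/91', '6/91', '8/91', '8/92', '8/91']
182 ['91/166', '90/167', '90/167', '89/167', '86/166', '79/155', '55/126', '31/100', '22/94', '24/97', '26/100', '23/99', '23/98', '22/94', '25/91', '24/86', '22/82', '12/83', '3/89', '6/90', '6/91', '8/91', '8/92', '8/91', '8/91', '8/91']
186 ['90/167', '90/167', '90/167', '83/162', '69/140', '47/108', '25/92', '24/95', '24/97', '26/100', '25/101', '23/100', '26/100', '26/97', '24/94', '26/89', '24/85', '24/84', '20/89', '21/99', '33/99', '49/98', '55/97', '64/99', '67/99', '65/98']
192 ['7/137', '6/135', '6/118', '11/72', '28/63', '26/100', '21/123', '20/139', '21/148', '22/154', '22/159', '20/156', '21/149', '20/140', '20/129', '21/111', '18/84', '13/81', '4/115', '6/134', '6/135', '6/121', '35/95', '99/98', '108/104', '107/105']
196 ['8/136', '6/125', '8/90', '16/49', '22/70', '19/107', '22/127', '21/133', '21/131', '19/131', '20/137', '19/131', '21/123', '20/127', '21/121', '21/97', '12/65', '4/60', '7/76', '7/77', '4/70', '4/59', '7/38', '18/28', '36/28', '19/27']
200 ['11/115', '5/100', '11/69', '46/78', '66/105', '59/100', '28/81', '10/80', '9/83', '9/85', '11/95', '8/101', '7/106', '5/105', '11/92', '18/58', '7/36', '28/36', '15/34', '17/30', '26/30', '18/29', '29/35', '75/68', '66/97', '22/106']
w6 [-0.267 -0.514 -0.512]
wrist7 [ 0.194 -0.674 -0.283]
16.8667
final 0.12 turn [-0.1   0.5  -0.11] | 0.5 shift old axes [-0.88 -0.02  5.4 ] new axes [-0.93 -0.03  5.39]
```

The top view agrees with the model: the dome is centred at column 188.4 as predicted and the base edge is where expected. Making the final approach.

>>> jog_arm:
  motion:
    - {"dx": -0.3,"dy": 0,"dz": 1.0,"ax": -0.1,"ay": 0.5,"az": -0.1}
    - {"dx": -0.3,"dy": 0,"dz": 1.5,"ax": 0,"ay": 0,"az": 0}
    - {"dx": -0.2,"dy": 0,"dz": 1.5,"ax": 0,"ay": 0,"az": 0}
    - {"dx": 0,"dy": 0,"dz": 1.0,"ax": 0,"ay": 0,"az": 0}
    - {"dx": 0,"dy": 0,"dz": 0.4,"ax": 0,"ay": 0,"az": 0}
    - {"dx": 0,"dy": 0,"dz": 0,"ax": 0,"ay": 0,"az": 0}
    - {"dx": 0,"dy": 0,"dz": 0,"ax": 0,"ay": 0,"az": 0}
    - {"dx": 0,"dy": 0,"dz": 0,"ax": 0,"ay": 0,"az": 0}
    - {"dx": 0,"dy": 0,"dz": 0,"ax": 0,"ay": 0,"az": 0}

```text
t: 17.62
tool_pos: [0.4728, 0.2453, 0.4142]
tcp_rot: [-0.017, 0.952, 0.051, 0.302]
wrist_force: [0.0, -0.1, -0.6]
opening: 0.0362
finger_force: 24.7
```

```bash
python3 - <<'E'
from plan import *
p,R0,s=cur(); b=p+R0[:,2]*.2456; d=b-lens
print("dist",d@n,"off up",d@up,"off side",d@np.cross(n,up),"ang",np.degrees(np.arccos(-R0[:,2]@n)),s["opening"],s["wrist_force"].round(1),s["joint_pos"].round(2),s["t"])
final()
E
```

```text
dist 0.12124113636640416 off up 0.0027828105672030867 off side 0.0002070260956332986 ang 0.25518903846242524 0.03618956671562762 [ 0.  -0.1 -0.6] [ 0.41  0.08  1.83 -0.28  0.66  2.04] 17.6167
final 0.12 turn [-0.07 -0.25 -0.  ] | 0.3 shift old axes [-0.17 -0.01  0.12] new axes [-0.17 -0.01  0.12]
```

```bash
python3 -c "
from h import *
print(ticket.hand_in())"
```

```text
the job is handed in; nothing more can be done
None
```

I handed the job in at about 17.6 s: the fallen jar stands released in the gap, and the salt shaker is held still, base to the lens at 0.121 m, about 3 mm off centre and under 1° off square by my estimate; the outcome was not reported back.

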